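Rock the angle gauge on the track horn to its mark

TASK

The olive turret dome is in the way on the tank track: lower it gently right down to the floor of the frosted tub before letting go. Then take the blue angle gauge by its black handle, set the middle of its sole squarely across the track's tall grey guide horn, and rock it sideways until its swinging pointer settles on the red mark. Finish still holding it there, sole lightly on the horn, pointer still on the mark, and leave everything else alone, the cleaner's button included.

Things in the scene. Friction and masses are not known exactly. Their poses are not given: they have to be found in the camera images.
- track: Black plastic tank track segment fixed to the desk: 120 mm long (its y), 44 mm wide (its x), link tops 12 mm above the desk; origin at the centre of its underside, z up. Two stubs stand 3 mm above the links, 24 and 48 mm from the middle towards its -y end. The dome stands on its +y half.
- horn: The track's one tall guide horn, grey plastic, fixed at the middle of the track: a bar along x, 36 mm long, 12 mm wide (y), standing 16 mm above the links (crest 28 mm above the desk). Its crest is a half cylinder of 6 mm radius whose axis lies along x, 6 mm below the crest. Origin at its foot (12 mm above the desk), axes those of the track.
- horn_top (a point): Middle of the horn's crest, 28 mm above the desk; x along the horn, y along the track, z up.
- dome: Olive resin turret dome: a ball of 44 mm diameter with a flat 20 mm wide underside, 42 mm tall, about 60 g. Origin at the centre of the flat underside, z up. It starts on the track 35 to 38 mm from the horn towards the track's +y end.
- dome_center (a point): Centre of the dome's ball, 19.6 mm above its flat underside: grip it here, with fingers closing across the track (along the track's x) so that they clear the horn.
- tub: Frosted plastic round brush tub, open at the top, loose, 300 g: 65 mm tall, outer diameter 144 mm at the foot and 150 mm at the rim, wall 4 mm, floor 4 mm thick. Origin at the centre of its underside, z up.
- tub_floor (a point): Centre of the tub's inner floor, 4 mm above the desk; the rim is 61 mm above it.
- gauge: Blue pendulum angle gauge, loose, standing upright on the desk, about 200 g. Flat sole 40 mm (x) by 70 mm (y) and 10 mm thick; above it a disc housing of 76 mm diameter and 20 mm thick (x) centred 48 mm above the sole's underside, with the white dial on its +x side; black handle on top. Origin at the centre of the sole's underside, z up, x out of the dial.
- gauge_grip (a point): Centre of the black handle, 110 mm above the sole's underside: the handle is 24 mm wide (gauge y), 20 mm deep (gauge x), and stands from 84 to 130 mm. Axes are the gauge's.
- gauge_sole (a point): Centre of the sole's underside, the point to rest on the horn's crest. Axes are the gauge's.
- pointer (a joint): Angle in rad of the black swinging pointer about the gauge's x, turning about the dial's centre (48 mm above the sole's underside, 13 mm in front of the middle). It hangs plumb by its weight with light damping (swings settle in about a second): 0 with the gauge upright, and tilting the gauge by angle a about its own +x makes it -a. Positive: pointer tip towards the gauge's +y side. It is on the mark when it equals mark.
- mark (a joint): Angle in rad of the red mark on the dial's lower rim, same centre, axis and sense as the pointer; set stiffly before the start to 0.17 to 0.38 (mark towards the gauge's +y side) and it stays there.
- pointer_tip (a point): Tip of the pointer, 30.5 mm from the dial's centre.
- mark_tip (a point): Middle of the red mark on the circle of the pointer's tip, 30.5 mm from the dial's centre.
- hemostat: Steel hemostat clamp lying on the desk, 155 mm long, 8 mm high: leave alone.
- jar_red: Small red paint jar, 36 mm wide, 45 mm tall: leave alone.
- jar_green: Small green paint jar, 36 mm wide, 45 mm tall: leave alone.
- brush: Slim paint brush lying on the desk, 165 mm long, 7 mm thick: leave alone.
- cleaner: Cream ultrasonic cleaner, fixed at the right side of the desk, 160 by 240 mm and 126 mm tall: leave alone.
- wash_button (a joint): Travel in m of the cleaner's round chrome push button (0 out, 0.006 pressed): do not press.
Things that resemble listed ones, but are neither listed nor needed, are in the scene too. Leave any pink or purple look-alike of the dome alone.

How it is judged:
By the outcome, as a careful person would: the job done as asked, in the order asked, and still so for the second after the job is handed in, while the arm keeps its last pose, push and grip.
It also fails if it takes over 48 s, if anything falls off the work surface, if the arm or the gripper's body presses on something with over 40 N, if the wrist force passes 120 N, or if a joint passes its speed limit or range.

ROBOT

A 6-joint arm with a two-finger parallel gripper is mounted at the origin on the work surface. World frame = base frame: x ahead of the robot, y to its left, z up, the work surface at z = 0. Lengths are in m, angles in rad, forces in N, time in s.
With the tool pointing down it reaches from about 0.375 to 0.9 m from the base axis. Payload 3.1 kg.
Tool frame: the origin (TCP) lies at the very end of the fingers, on their centre line; the grasp point (between the pads) lies 19 mm behind it; z points along the fingers, y is the line along which they close (so a half turn about z gives the same grasp; the last joint's range is limited). The gripper opens to 85 mm and grips with 20 to 120 N. Pads are 22 mm wide; open, the fingers measure 114 mm over their backs; the gripper's body (76 mm by 85 mm) begins 54 mm behind the grasp point. The pads swing forward as they close: fully open they stand 13 mm farther back than shut.
Start: joints at [1.067, 0.527, 1.433, -0, 1.181, -0.178], TCP at [0.2, 0.592, 0.231] pointing down, gripper open.
Joint ranges: [-3.08, 3.08], [-0.75, 2.2], [0.22, 2.44], [-1.43, 4.57], [0, 2.65], [-2.85, 2.85]. Speed limits (rad/s): [2.79, 2.79, 3.14, 3.14, 3.14, 3.14].

INTERFACE

Orientations are given as a rotation vector (axis times angle).
In Python, from cell import * gives the robot as it stands. The module is installed in compiled form; this text tells all that it offers.
- The arm moves only by the tool move_arm, never from a script. Its argument "motion" is a list of rows, each a list of 3 entries, a list of its own where there are three numbers: the finger opening in mm, from 0 to 85.4, then the shift along the tool's x, y, z as a fraction of full scale, then the turn, a rotation vector about the tool's x, y, z as a fraction of full scale. A call has 1 to 5 rows; each row is the pose to reach, as a shift and turn from the pose commanded when the call began, along the tool's axes at that moment; what a row does not reach only later rows make up. Full scale, the value 1, is 1 m for a shift and 60 degrees for a turn. A row lasts 1/10 s, in which the tool goes at most 50 mm and 8.59 degrees, less where a joint would pass 70% of its speed; a pose out of reach is approached as far as the arm can. A call with a number of a shift or a turn outside -1 to 1 is refused whole. A call with a gripper value outside its range is refused whole. The fingers move at their own pace and stop on an object; the grip force is fixed at half the most. Time passes only in rows, so rows that repeat a pose let the fingers close. It gives the time, the measured TCP pose, the force, the opening and the grip force at its end, in the units of the state.
- sense(): the state, without advancing time (a new reading comes with each control period).
- capture(name): name is "scene" or "top" or "wrist"; returns a dict with "frame" (384x512x3 uint8, red, green, blue), "depth" (384x512 float32, m along the optical axis (not along the pixel's ray), 0 where there is no reading), "fx", "fy", "cx", "cy" (pixels), "R" (3x3) and "t" (3): a world point X has camera coordinates R X + t. Camera axes: x right, y down, z forward; pixel columns grow to the right and rows downward; lengths in m; the calibration is good to about 2 mm. A picture is of the moment at which its call begins.
- sign_off(): hands the job in; it is judged then, once.
The state is a dict: "clock": time; "joint_pos": joint angles; "dq": joint speeds; "tau": joint torques, N m; "position": TCP position; "ee_rot": TCP orientation; "ft_force": force on the tool from outside, world axes, zero at the start; "torque": the same for the moment, N m; "finger_gap": finger opening in m; "finger_force": force on a finger pad.
Only numpy, scipy, OpenCV 4.12 (cv2) and the standard library are available. Lean on these libraries where they do the work, as an engineer would, in place of code of your own. Each camera call takes 0.05 s, during which the arm holds its last target. There are 200 camera calls.

## Working session

There is one attempt and no reset: what is moved stays moved. The work goes in short steps, Python scripts to look and compute and a tool call to move; the robot and the scene stay as the last step left them, time stands still between calls to the robot, and variables do not carry over. Pictures are saved under pics/ and viewed, at most 10 in all, crops included, and the job is handed in when it is done.

Besides the shell and the picture viewer there is one more tool, called after "Emit:" by a JSON object that holds its "api" and its "payload", one argument or row to a line. move_arm: Moves the arm, as the interface text tells. Shift numbers are shares of 1 m and turn numbers shares of 60 degrees, none past 1 either way. Its arguments: {"type":"object","properties":{"motion":{"type":"array"}},"required":["motion"]}

```bash
mkdir -p pics; cat > h.py <<'E'
from cell import *
import numpy as np, cv2, pickle
from scipy.spatial.transform import Rotation as Ro
def cap(n,tag):
    c=capture(n); pickle.dump(c,open(f'pics/{tag}.pkl','wb')); cv2.imwrite(f'pics/{tag}.png',c['frame'][:,:,::-1]); return c
def load(tag): return pickle.load(open(f'pics/{tag}.pkl','rb'))
def ray(c,u,v,z):
    d=c['R'].T@np.array([(u-c['cx'])/c['fx'],(v-c['cy'])/c['fy'],1]); o=-c['R'].T@c['t']; return o+d*(z-o[2])/d[2]
def dep(c,u,v):
    z=c['depth'][v,u]; return c['R'].T@(np.array([(u-c['cx'])/c['fx']*z,(v-c['cy'])/c['fy']*z,z])-c['t'])
def cloud(c):
    v,u=np.mgrid[:384,:512]; z=c['depth']; P=np.stack([(u-c['cx'])/c['fx']*z,(v-c['cy'])/c['fy']*z,z],-1); return (P-c['t'])@c['R']
E
python3 - <<'E'
from h import *
a=cap('scene','s0');b=cap('top','t0')
for c in(a,b): print((-c['R'].T@c['t']).round(3))
cv2.imwrite('pics/both0.png',cv2.resize(np.vstack([a['frame'],b['frame']])[:,:,::-1],None,fx=.78,fy=.78))
print(sense())
E
```

```text
[0.977 0.581 0.584]
[ 0.49  -0.092  1.303]
{'clock': 0.1, 'joint_pos': array([ 1.06646572e+00,  5.28391550e-01,  1.43374978e+00,  1.09357895e-05,
        1.18142008e+00, -1.78489511e-01]), 'dq': array([ 0.0043569 ,  0.00083459, -0.00258902,  0.00166762, -0.00205006,
       -0.00085713]), 'tau': array([-9.86507916e-05, -4.43301809e+01, -1.78585446e+01, -2.57590864e-04,
        3.87767228e-03,  6.15378553e-06]), 'position': array([0.19971703, 0.59156079, 0.23042797]), 'ee_rot': array([-5.09466501e-01, -3.09932875e+00,  2.90808859e-03]), 'ft_force': array([ 0.14919045,  0.21993933, -0.43735222]), 'torque': array([-0.05830039,  0.00949248,  0.00897981]), 'finger_force': 0.0, 'finger_gap': 0.08539433957970884}
```

View pics/both0.png

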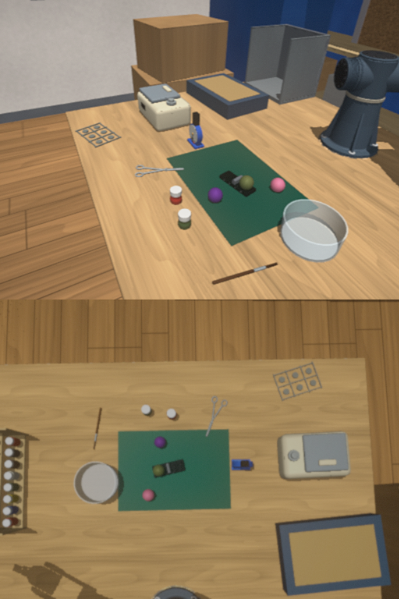

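The overview shows the track with the dome at mid-mat (top view about (210,215) full-res), the tub to its left (125,235), and the gauge to its right (310,212) near the cleaner.

```bash
python3 - <<'E'
from h import *
a=load('s0');b=load('t0')
A=cv2.resize(b['frame'][145:275,85:345],None,fx=3,fy=3,interpolation=2)
B=cv2.resize(a['frame'][130:270,190:390],(780,546)[:2] and (780,390)[:2],interpolation=2) if 0 else None
x=cv2.resize(a['frame'][135:265,230:360],None,fx=3,fy=3,interpolation=2)
cv2.imwrite('pics/c0.png',A[:,:,::-1])
P=cloud(b)
h=cv2.cvtColor(b['frame'],cv2.COLOR_RGB2HSV)
def rep(n,m):
    k,l,s,c=cv2.connectedComponentsWithStats(m.astype(np.uint8))
    for i in np.argsort(-s[1:,4])[:3]+1:
        if s[i,4]<15: continue
        q=P[l==i]; print(n,s[i].tolist(),c[i].round(1),'med',np.median(q,0).round(3),'maxz',q[:,2].max().round(3),'min',q.min(0).round(3),'max',q.max(0).round(3))
H,S,V=h[...,0],h[...,1],h[...,2]
roi=np.zeros(H.shape,bool);roi[145:275,85:345]=1
rep('blue',roi&(H>105)&(H<130)&(S>130))
rep('olive',roi&(H>22)&(H<40)&(S>80)&(V<130))
rep('high',roi&(P[...,2]>.008)&(b['depth']>0))
rep('tub',roi&(P[...,2]>.055)&(P[...,2]<.075)&(np.arange(512)[None]<180))
E
```

```text
blue [298, 206, 10, 12, 99] [302.5 211.5] med [ 0.542 -0.227  0.072] maxz 0.087 min [ 0.527 -0.245  0.005] max [ 0.56  -0.214  0.087]
olive [197, 213, 13, 13, 143] [202.9 218.8] med [0.527 0.053 0.049] maxz 1.303 min [ 0.49  -0.092  0.011] max [0.544 0.07  1.303]
high [94, 208, 58, 54, 872] [117.7 234.3] med [0.49  0.316 0.048] maxz 0.073 min [0.416 0.203 0.008] max [0.562 0.373 0.073]
high [195, 205, 43, 23, 590] [215.4 215.8] med [0.536 0.021 0.016] maxz 0.057 min [ 0.505 -0.041  0.008] max [0.567 0.08  0.057]
high [297, 205, 27, 14, 319] [309.4 210.9] med [ 0.542 -0.243  0.072] maxz 0.136 min [ 0.524 -0.285  0.008] max [ 0.563 -0.212  0.136]
tub [95, 208, 54, 54, 339] [119.1 234.9] med [0.486 0.296 0.064] maxz 0.073 min [0.416 0.203 0.055] max [0.562 0.352 0.073]
```

View pics/c0.png

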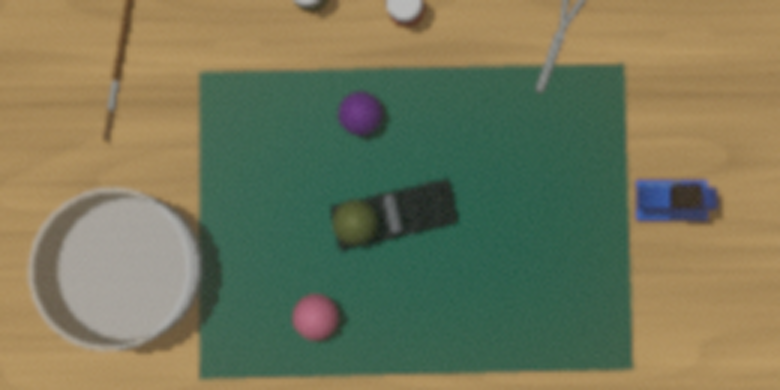

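The crop shows the dome at (355,222), the horn at (392,213), the track rotated about 12°, the tub centre near (115,268), and the gauge sole lying along world y at (675,200). Next I'll fit the shapes and crop the gauge in the scene view.

```bash
python3 - <<'E'
from h import *
a=load('s0');b=load('t0')
cv2.imwrite('pics/c1.png',cv2.resize(a['frame'][125:265,220:360],None,fx=4.2,fy=4.2,interpolation=2)[:,:,::-1])
P=cloud(b);h=cv2.cvtColor(b['frame'],cv2.COLOR_RGB2HSV);H,S,V=[h[...,i].astype(int) for i in range(3)]
def sub(x0,x1,y0,y1):
    m=np.zeros(H.shape,bool);m[y0:y1,x0:x1]=1;return m
# track: dark pixels on mat + grey + olive
m=sub(185,245,195,235)&((V<60)|((H>22)&(H<40)&(S>80))|(S<60))
k,l,s,c=cv2.connectedComponentsWithStats(m.astype(np.uint8)); i=1+np.argmax(s[1:,4]); 
vu=np.argwhere(l==i); W=np.array([ray(b,u,v,.012)[:2] for v,u in vu],np.float32)
print('track rect',cv2.minAreaRect(W))
g=sub(185,245,195,235)&(S<60)&(V>60); vu=np.argwhere(g); W=np.array([ray(b,u,v,.026)[:2] for v,u in vu],np.float32); print('horn',len(W),W.mean(0),cv2.minAreaRect(W))
o=sub(190,215,205,232)&(H>22)&(H<40)&(S>80)
(cx,cy),r=cv2.minEnclosingCircle(np.argwhere(o)[:,::-1].astype(np.float32)); print('dome px',cx,cy,r,'->',ray(b,cx,cy,.0316+.003))
for c in (b,a):
  Q=cloud(c); q=Q[(Q[...,2]>.058)&(Q[...,2]<.072)&(abs(Q[...,0]-.49)<.1)&(abs(Q[...,1]-.29)<.1)&(c['depth']>0)]
  (x,y),r=cv2.minEnclosingCircle(q[:,:2].astype(np.float32)); print('tub',len(q),x,y,r)
bl=sub(290,330,195,225)&(H>105)&(H<130)&(S>120)
vu=np.argwhere(bl); W=np.array([ray(b,u,v,.01)[:2] for v,u in vu],np.float32); print('gauge rect z.01',cv2.minAreaRect(W))
for c in (b,a):
  Q=cloud(c); q=Q[(Q[...,2]>.118)&(Q[...,2]<.14)&(abs(Q[...,0]-.54)<.05)&(abs(Q[...,1]+.25)<.05)]
  print('handle top',len(q),np.median(q,0),q.min(0),q.max(0))
Q=cloud(a); q=Q[(Q[...,2]>.06)&(Q[...,2]<.08)&(abs(Q[...,0]-.54)<.05)&(abs(Q[...,1]+.25)<.06)]; print('housing',len(q),np.median(q,0),q.min(0),q.max(0))
Q=cloud(a); k=(abs(Q[...,0]-.53)<.06)&(abs(Q[...,1]-.05)<.03)&(Q[...,2]>.02); print('dome scene',Q[k].max(0),Q[k].min(0))
E
```

```text
track rect ((0.5355520248413086, 0.01886933296918869), (0.043450430035591125, 0.11587371677160263), 13.294382095336914)
horn 63 [0.53636885 0.02151419] ((0.5337675213813782, 0.0431901291012764), (0.03824041783809662, 0.05955192446708679), 7.730798721313477)
dome px 203.0 219.0 7.211202621459961 -> [0.52741713 0.05464246 0.0346    ]
tub 301 0.49040350317955017 0.2784011960029602 0.07557383179664612
tub 787 0.48850417137145996 0.2769840657711029 0.0761021226644516
gauge rect z.01 ((0.5433125495910645, -0.2529190480709076), (0.06736017018556595, 0.03205622732639313), 88.76958465576172)
handle top 75 [ 0.54449359 -0.24981274  0.13045004] [ 0.53405781 -0.26115226  0.11958744] [ 0.55298049 -0.23742815  0.13569482]
handle top 69 [ 0.54678217 -0.24400168  0.12737074] [ 0.53382351 -0.26332058  0.11802261] [ 0.55402314 -0.23756692  0.13197604]
housing 116 [ 0.5517528  -0.22885956  0.0697134 ] [ 0.53359909 -0.29072499  0.06019004] [ 0.55588867 -0.21397078  0.07990695]
dome scene [0.55261872 0.07536249 0.05406606] [0.50886615 0.02037563 0.0202816 ]
```

View pics/c1.png

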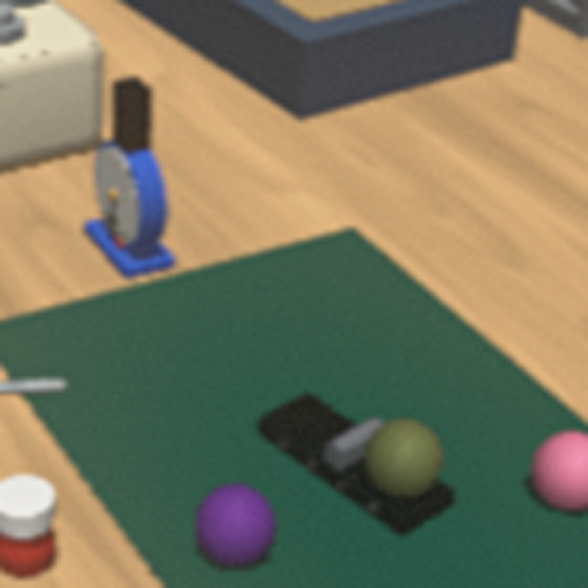

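The white dial faces world +x, with the red mark on its +y lower side. Track centre is about (0.5355, 0.019), yaw 13.3°. The dome is about (0.527, 0.0545) and 36.5 mm from the horn, as specified. The tub is at (0.4895, 0.2775) with r = 75 mm. Now I'll plan the approach.

```bash
cat >> h.py <<'E'
def rot(head,tilt=0):
    """tool y at heading (deg) horizontally, z down; then tilt (rad) about world horizontal axis heading-90"""
    t=np.radians(head); y=np.array([np.cos(t),np.sin(t),0]); z=np.array([0,0,-1.]); x=np.cross(y,z)
    R=np.c_[x,y,z]; ax=np.array([np.sin(t),-np.cos(t),0]); return Ro.from_rotvec(ax*tilt)*Ro.from_matrix(R)
def plan(wps,p=None,R=None):
    s=sense(); p=s['position'] if p is None else p; R=Ro.from_rotvec(s['ee_rot']) if R is None else R
    for q,Q in wps:
        q=np.array(q); 
        print('shift',R.inv().apply(q-p).round(4).tolist(),'turn',((R.inv()*Q).as_rotvec()/np.radians(60)).round(4).tolist(),'dist',np.linalg.norm(q-p).round(3)); p,R=q,Q
E
python3 - <<'E'
from h import *
plan([((.32,.39,.2),rot(33)),((.44,.2,.17),rot(13.3)),((.527,.0545,.15),rot(13.3))])
E
```

```text
shift [-0.1785, -0.1524, 0.0307] turn [-0.0019, 0.0003, 0.6388] dist 0.237
shift [-0.2247, -0.0028, 0.03] turn [0.0, 0.0, 0.3283] dist 0.227
shift [-0.1616, 0.0512, 0.02] turn [0.0, 0.0, 0.0] dist 0.171
```

Emit:
{"api": "move_arm", "payload": {
  "motion": [
    [66, [-0.036, -0.03, 0.006], [0, 0, 0.128]],
    [66, [-0.072, -0.061, 0.012], [0, 0, 0.256]],
    [66, [-0.107, -0.091, 0.018], [0, 0, 0.383]],
    [66, [-0.143, -0.122, 0.025], [0, 0, 0.511]],
    [66, [-0.179, -0.152, 0.031], [0, 0, 0.639]]
  ]
}}

```text
clock: 0.6
position: [0.3212, 0.389, 0.1998]
ee_rot: [-1.506, -2.757, 0.001]
ft_force: [0.4, -0.1, 0.5]
finger_gap: 0.0662
finger_force: 0.0
```

Emit:
{"api": "move_arm", "payload": {
  "motion": [
    [66, [-0.045, 0, 0.006], [0, 0, 0.066]],
    [66, [-0.09, -0.001, 0.012], [0, 0, 0.131]],
    [66, [-0.135, -0.002, 0.018], [0, 0, 0.197]],
    [66, [-0.18, -0.002, 0.024], [0, 0, 0.263]],
    [66, [-0.225, -0.003, 0.03], [0, 0, 0.328]]
  ]
}}

```text
clock: 1.1
position: [0.4416, 0.1988, 0.17]
ee_rot: [-1.952, -2.461, 0.0]
ft_force: [0.4, 0.7, 0.0]
finger_gap: 0.0661
finger_force: 0.0
```

Emit:
{"api": "move_arm", "payload": {
  "motion": [
    [66, [-0.04, 0.013, 0.005], [0, 0, 0]],
    [66, [-0.08, 0.026, 0.01], [0, 0, 0]],
    [66, [-0.12, 0.038, 0.015], [0, 0, 0]],
    [66, [-0.162, 0.051, 0.02], [0, 0, 0]],
    [66, [-0.162, 0.051, 0.02], [0, 0, 0]]
  ]
}}

```text
clock: 1.6
position: [0.5317, 0.0499, 0.1498]
ee_rot: [1.953, 2.455, 0.002]
ft_force: [-0.7, 0.0, 1.1]
finger_gap: 0.0658
finger_force: 0.0
```

```bash
python3 - <<'E'
from h import *
c=cap('wrist','w1'); s=sense(); print(s['position'],s['ee_rot'],s['clock'],s['joint_pos'])
R=Ro.from_rotvec(s['ee_rot']); o=-c['R'].T@c['t']; print('cam in tool',R.inv().apply(o-s['position']),'cam z in tool',R.inv().apply(c['R'][2]),c['fx'])
h=cv2.cvtColor(c['frame'],cv2.COLOR_RGB2HSV);m=((h[...,0]>22)&(h[...,0]<40)&(h[...,1]>80)).astype(np.uint8)
k,l,st,ce=cv2.connectedComponentsWithStats(m)
for i in np.argsort(-st[1:,4])[:3]+1: print(st[i],ce[i],ray(c,*ce[i],.0316))
E
```

```text
[0.52926583 0.05212532 0.14973543] [1.95437650e+00 2.45933038e+00 1.08056741e-04] 1.65 [-1.12041859e-01  5.19422679e-01  1.74521976e+00 -1.12172283e-04
  8.76682897e-01 -3.39791294e-01]
cam in tool [ 0.06349816  0.00268138 -0.14209821] cam z in tool [-0.26080138  0.00157551  0.96539119] 296.51933419630564
[ 229  161   47   48 1766] [252.2191393  184.16704417] [0.52804775 0.05520151 0.0316    ]
[456  82   4   4   7] [458.14285714  83.57142857] [0.67512985 0.17642485 0.0316    ]
[ 43 193   3   4   5] [ 44.  194.8] [0.34608608 0.00332884 0.0316    ]
```

View pics/w1.png

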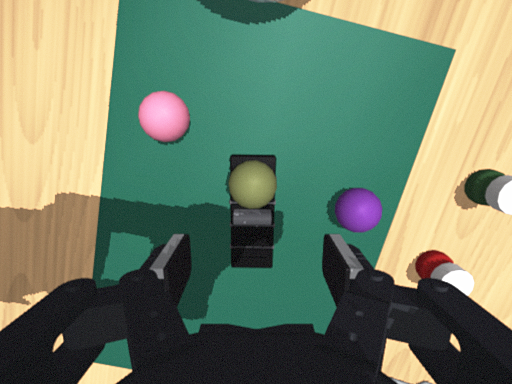

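The wrist view shows the dome at (252,184), the horn at (252,217) and the track aligned with the tool. Ray-cast dome centre: (0.528, 0.055). Next is the descent.

```bash
python3 - <<'E'
from h import *
c=load('w1'); s=sense(); print(s['position'],s['clock'])
h=cv2.cvtColor(c['frame'],cv2.COLOR_RGB2HSV);V=h[...,2]
m=np.zeros_like(V); m[205:232,225:282]=(V[205:232,225:282]>55)&(h[205:232,225:282,1]<70)
vu=np.argwhere(m);lo,hi=vu.min(0),vu.max(0);print('horn px',lo,hi,len(vu)); print('horn top',ray(c,(lo[1]+hi[1])/2,(lo[0]+hi[0])/2,.026))
k=np.zeros_like(V);k[150:275,222:284]=(V[150:275,222:284]<50)|m[150:275,222:284]; W=np.array([ray(c,u,v,.012)[:2] for v,u in np.argwhere(k)],np.float32);print(cv2.minAreaRect(W))
plan([((.528,.055,.06),rot(13.3)),((.528,.055,.013),rot(13.3))])
E
```

```text
[0.52926583 0.05212532 0.14973543] 1.65
horn px [205 230] [226 274] 620
horn top [0.53478044 0.02420999 0.026     ]
((0.5354812741279602, 0.021455705165863037), (0.04420926421880722, 0.11729443818330765), 11.620743751525879)
shift [0.0031, -0.0006, 0.0897] turn [0.0002, 0.0002, -0.0041] dist 0.09
shift [0.0, 0.0, 0.047] turn [0.0, 0.0, 0.0] dist 0.047
```

Emit:
{"api": "move_arm", "payload": {
  "motion": [
    [66, [0, 0.001, 0.03], [0, 0, 0]],
    [66, [0, 0.001, 0.06], [0, 0, 0]],
    [66, [0, 0.001, 0.09], [0, 0, 0]],
    [66, [0, 0.001, 0.09], [0, 0, 0]],
    [66, [0, 0.001, 0.09], [0, 0, 0]]
  ]
}}

```text
clock: 2.15
position: [0.5279, 0.0558, 0.0603]
ee_rot: [-1.946, -2.464, 0.002]
ft_force: [-0.4, -0.3, 0.5]
finger_gap: 0.0659
finger_force: 0.0
```

```bash
python3 - <<'E'
from h import *
s=sense();print(s['position'])
plan([((.528,.055,.013),rot(12.7))])
E
```

```text
[0.5278844  0.05576526 0.06028242]
shift [-0.0008, 0.0, 0.0473] turn [-0.0018, -0.0008, 0.0113] dist 0.047
```

Emit:
{"api": "move_arm", "payload": {
  "motion": [
    [66, [-0.001, 0, 0.016], [0, 0, 0]],
    [66, [-0.001, 0, 0.032], [0, 0, 0]],
    [66, [-0.001, 0, 0.047], [0, 0, 0]],
    [66, [-0.001, 0, 0.047], [0, 0, 0]],
    [40, [-0.001, 0, 0.047], [0, 0, 0]]
  ]
}}

```text
clock: 2.65
position: [0.5299, 0.0541, 0.0147]
ee_rot: [1.947, 2.463, 0.002]
ft_force: [-0.1, 0.3, 0.4]
finger_gap: 0.0529
finger_force: 0.0
```

Emit:
{"api": "move_arm", "payload": {
  "motion": [
    [40, [0, 0, 0], [0, 0, 0]],
    [40, [0, 0, 0], [0, 0, 0]],
    [40, [0, 0, 0], [0, 0, 0]],
    [40, [0, 0, 0], [0, 0, 0]],
    [40, [0, 0, 0], [0, 0, 0]]
  ]
}}

```text
clock: 3.15
position: [0.5299, 0.054, 0.0153]
ee_rot: [1.947, 2.462, 0.002]
ft_force: [-2.0, 0.5, 5.1]
finger_gap: 0.0412
finger_force: 56.8
```

Emit:
{"api": "move_arm", "payload": {
  "motion": [
    [40, [0, 0, -0.005], [0, 0, 0]],
    [40, [0, 0, -0.015], [0, 0, 0]],
    [40, [0, 0, -0.03], [0, 0, 0]],
    [40, [0, 0, -0.04], [0, 0, 0]],
    [40, [0, 0, -0.04], [0, 0, 0]]
  ]
}}

```text
clock: 3.65
position: [0.5304, 0.0537, 0.0552]
ee_rot: [1.947, 2.461, 0.003]
ft_force: [0.0, 1.7, -1.4]
finger_gap: 0.041
finger_force: 56.8
```

```bash
python3 - <<'E'
from h import *
s=sense();print(s['position'],s['finger_gap'],s['finger_force'],s['ft_force'])
c=cap('wrist','w2')
plan([((.5,.16,.14),rot(13.3)),((.4895,.2775,.14),rot(13.3)),((.4895,.2775,.05),rot(13.3))])
E
```

```text
[0.53037127 0.0537303  0.05524265] 0.04098268826118671 56.77544468465385 [ 0.04470709  1.7351699  -1.40784332]
shift [0.1102, -0.0044, -0.0857] turn [0.0022, 0.0008, 0.0003] dist 0.14
shift [0.1168, 0.0168, 0.0] turn [0.0, 0.0, 0.0] dist 0.118
shift [0.0, 0.0, 0.09] turn [0.0, 0.0, 0.0] dist 0.09
```

View pics/w2.png

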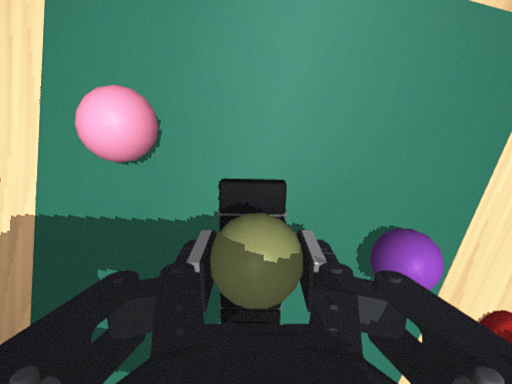

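The dome is held between the pads at (255,260), but the gap is 41 mm rather than 44. The pads are therefore about 8 mm above the equator, as the swing-back of the fingers would cause. I'll set it back down and regrip 6 mm lower.

Emit:
{"api": "move_arm", "payload": {
  "motion": [
    [40, [0, 0, 0.015], [0, 0, 0]],
    [40, [0, 0, 0.03], [0, 0, 0]],
    [40, [0, 0, 0.037], [0, 0, 0]],
    [40, [0, 0, 0.04], [0, 0, 0]],
    [40, [0, 0, 0.04], [0, 0, 0]]
  ]
}}

```text
clock: 4.2
position: [0.5281, 0.0539, 0.0152]
ee_rot: [-1.948, -2.463, 0.002]
ft_force: [-4.7, 0.1, 17.7]
finger_gap: 0.0411
finger_force: 58.4
```

Emit:
{"api": "move_arm", "payload": {
  "motion": [
    [60, [0, 0, 0], [0, 0, 0]],
    [60, [0, 0, 0], [0, 0, 0]],
    [60, [0, 0, 0.002], [0, 0, 0]],
    [60, [0, 0, 0.006], [0, 0, 0]],
    [60, [0, 0, 0.006], [0, 0, 0]]
  ]
}}

```text
clock: 4.7
position: [0.5286, 0.0539, 0.0064]
ee_rot: [-1.948, -2.463, 0.001]
ft_force: [0.5, 0.7, -0.3]
finger_gap: 0.0598
finger_force: 0.0
```

Emit:
{"api": "move_arm", "payload": {
  "motion": [
    [40, [0, 0, 0], [0, 0, 0]],
    [40, [0, 0, 0], [0, 0, 0]],
    [40, [0, 0, 0], [0, 0, 0]],
    [40, [0, 0, 0], [0, 0, 0]],
    [40, [0, 0, 0], [0, 0, 0]]
  ]
}}

```text
clock: 5.2
position: [0.5276, 0.0538, 0.0073]
ee_rot: [-1.948, -2.462, 0.003]
ft_force: [-4.1, -1.9, 5.1]
finger_gap: 0.0416
finger_force: 60.6
```

Emit:
{"api": "move_arm", "payload": {
  "motion": [
    [40, [0, 0, -0.01], [0, 0, 0]],
    [40, [0, 0, -0.04], [0, 0, 0]],
    [40, [0, 0, -0.08], [0, 0, 0]],
    [40, [0, 0, -0.12], [0, 0, 0]],
    [40, [0, 0, -0.12], [0, 0, 0]]
  ]
}}

```text
clock: 5.7
position: [0.5346, 0.0537, 0.133]
ee_rot: [1.94, 2.455, 0.013]
ft_force: [1.0, -0.3, -0.5]
finger_gap: 0.0409
finger_force: 60.8
```

```bash
python3 - <<'E'
from h import *
s=sense();print(s['position'],s['finger_gap'],s['finger_force'],s['ft_force'])
plan([((.4895,.2775,.127),rot(13.3)),((.4895,.2775,.02),rot(13.3))])
E
```

```text
[0.53457191 0.05366359 0.1329558 ] 0.040935079565348725 60.79329500596941 [ 0.95094124 -0.34592468 -0.49993352]
shift [0.2282, 0.0078, 0.005] turn [0.0139, 0.0046, 0.0009] dist 0.228
shift [0.0, 0.0, 0.107] turn [0.0, 0.0, 0.0] dist 0.107
```

Emit:
{"api": "move_arm", "payload": {
  "motion": [
    [40, [0.03, 0.001, 0], [0, 0, 0]],
    [40, [0.075, 0.003, 0], [0, 0, 0]],
    [40, [0.12, 0.005, 0], [0, 0, 0]],
    [40, [0.165, 0.005, 0], [0, 0, 0]],
    [40, [0.205, 0.006, 0], [0, 0, 0]]
  ]
}}

```text
clock: 6.2
position: [0.4876, 0.257, 0.127]
ee_rot: [1.948, 2.464, 0.002]
ft_force: [0.5, -0.4, -0.9]
finger_gap: 0.0414
finger_force: 60.8
```

Emit:
{"api": "move_arm", "payload": {
  "motion": [
    [40, [0.02, 0, 0], [0, 0, 0]],
    [40, [0.023, 0, 0], [0, 0, 0]],
    [40, [0.023, 0, 0.02], [0, 0, 0]],
    [40, [0.023, 0, 0.04], [0, 0, 0]],
    [40, [0.023, 0, 0.04], [0, 0, 0]]
  ]
}}

```text
clock: 6.7
position: [0.4811, 0.2759, 0.085]
ee_rot: [-1.948, -2.462, 0.006]
ft_force: [-0.7, 0.2, -0.2]
finger_gap: 0.0412
finger_force: 60.8
```

```bash
python3 - <<'E'
from h import *
c=cap('wrist','w3')
s=sense();print(s['position'],s['finger_gap'],s['finger_force'],s['ft_force'])
plan([((.4895,.2775,.02),rot(13.3))])
E
```

```text
[0.48197002 0.27612756 0.08614061] 0.041392585857566534 60.79039349327104 [ 0.17291427 -0.02137512 -1.12740789]
shift [-0.0004, 0.0078, 0.0661] turn [-0.0025, 0.0004, -0.0004] dist 0.067
```

View pics/w3.png

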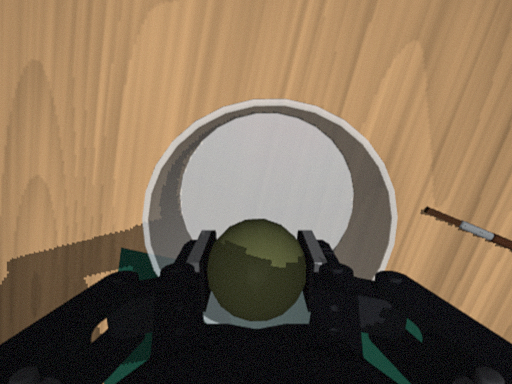

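The dome is still held, and the tub is centred at column 270 against the tool at 256, so it needs 8 mm along tool y, as planned. Lowering.

Emit:
{"api": "move_arm", "payload": {
  "motion": [
    [40, [0, 0.008, 0.02], [0, 0, 0]],
    [40, [0, 0.008, 0.04], [0, 0, 0]],
    [40, [0, 0.008, 0.06], [0, 0, 0]],
    [40, [0, 0.008, 0.075], [0, 0, 0]],
    [40, [0, 0.008, 0.075], [0, 0, 0]]
  ]
}}

```text
clock: 7.25
position: [0.4897, 0.2782, 0.0111]
ee_rot: [-1.949, -2.462, 0.003]
ft_force: [-0.2, -0.3, -0.9]
finger_gap: 0.0411
finger_force: 60.8
```

Emit:
{"api": "move_arm", "payload": {
  "motion": [
    [40, [0, 0, 0.002], [0, 0, 0]],
    [40, [0, 0, 0.004], [0, 0, 0]],
    [40, [0, 0, 0.006], [0, 0, 0]],
    [40, [0, 0, 0.008], [0, 0, 0]],
    [40, [0, 0, 0.008], [0, 0, 0]]
  ]
}}

```text
clock: 7.75
position: [0.4902, 0.2789, 0.0044]
ee_rot: [1.949, 2.464, 0.0]
ft_force: [-0.3, 1.0, -0.6]
finger_gap: 0.0412
finger_force: 60.8
```

Emit:
{"api": "move_arm", "payload": {
  "motion": [
    [40, [0, 0, 0.001], [0, 0, 0]],
    [40, [0, 0, 0.002], [0, 0, 0]],
    [40, [0, 0, 0.003], [0, 0, 0]],
    [40, [0, 0, 0.003], [0, 0, 0]]
  ]
}}

```text
clock: 8.15
position: [0.4903, 0.279, 0.0025]
ee_rot: [1.949, 2.464, 0.001]
ft_force: [-1.5, -0.3, 8.2]
finger_gap: 0.0414
finger_force: 65.3
```

Emit:
{"api": "move_arm", "payload": {
  "motion": [
    [40, [0, 0, 0.001], [0, 0, 0]],
    [40, [0, 0, 0.001], [0, 0, 0]]
  ]
}}

```text
clock: 8.35
position: [0.4903, 0.279, 0.0025]
ee_rot: [1.948, 2.464, 0.001]
ft_force: [-2.5, -1.4, 14.5]
finger_gap: 0.0411
finger_force: 68.8
```

Emit:
{"api": "move_arm", "payload": {
  "motion": [
    [40, [0, 0, 0.001], [0, 0, 0]],
    [40, [0, 0, 0.001], [0, 0, 0]]
  ]
}}

```text
clock: 8.55
position: [0.4903, 0.279, 0.0024]
ee_rot: [1.948, 2.464, 0.001]
ft_force: [-4.1, -2.1, 21.4]
finger_gap: 0.0414
finger_force: 72.4
```

Contact with the floor. I'll ease off the push, open, and retreat.

Emit:
{"api": "move_arm", "payload": {
  "motion": [
    [40, [0, 0, -0.001], [0, 0, 0]],
    [40, [0, 0, -0.0025], [0, 0, 0]],
    [62, [0, 0, -0.0025], [0, 0, 0]],
    [62, [0, 0, -0.0025], [0, 0, 0]],
    [62, [0, 0, -0.0025], [0, 0, 0]]
  ]
}}

```text
clock: 9.05
position: [0.4901, 0.2789, 0.0015]
ee_rot: [-1.949, -2.464, 0.001]
ft_force: [0.6, -0.5, 0.4]
finger_gap: 0.062
finger_force: 0.0
```

Emit:
{"api": "move_arm", "payload": {
  "motion": [
    [62, [0, 0, -0.03], [0, 0, 0]],
    [62, [0, 0, -0.07], [0, 0, 0]],
    [62, [0, 0, -0.12], [0, 0, 0]],
    [62, [0, 0, -0.17], [0, 0, 0]],
    [62, [0, 0, -0.2], [0, 0, 0]]
  ]
}}

```text
clock: 9.55
position: [0.4915, 0.2794, 0.2054]
ee_rot: [1.947, 2.462, 0.007]
ft_force: [2.0, 0.3, 0.4]
finger_gap: 0.0621
finger_force: 0.0
```

```bash
python3 - <<'E'
from h import *
s=sense();print(s['position'],s['ee_rot'],s['joint_pos'])
c=cap('wrist','w4');Q=cloud(c);h=cv2.cvtColor(c['frame'],cv2.COLOR_RGB2HSV)
m=(h[...,0]>22)&(h[...,0]<40)&(h[...,1]>80)&(abs(Q[...,0]-.49)<.08)&(abs(Q[...,1]-.28)<.08)
print('dome',m.sum(),Q[m].max(0),Q[m].min(0),np.percentile(Q[m][:,2],99))
for hd in(90,-90):
  print(hd);plan([((.51,.09,.2),rot(13.3+(hd-13.3)/3)),((.53,-.09,.2),rot(13.3+(hd-13.3)*2/3)),((.544,-.25,.2),rot(hd))])
E
```

```text
[0.49148787 0.27941434 0.20541215] [1.9472121  2.46191315 0.0065524 ] [3.19297085e-01 4.77662063e-01 1.61536752e+00 5.47190167e-05
 1.04359541e+00 8.68507751e-02]
dome 1755 [0.55306582 0.34358331 0.34764611] [0.42617538 0.25644104 0.02886977] 0.30482592033494793
90
shift [-0.1889, -0.0283, 0.0088] turn [0.0122, 0.0017, -0.4255] dist 0.191
shift [-0.1527, -0.0974, 0.0] turn [0.0, 0.0, -0.4261] dist 0.181
shift [-0.0817, -0.1383, 0.0] turn [0.0, 0.0, -0.4261] dist 0.161
-90
shift [-0.1889, -0.0283, 0.0088] turn [0.0114, -0.0047, 0.5745] dist 0.191
shift [-0.1607, 0.0836, 0.0] turn [0.0, 0.0, 0.5739] dist 0.181
shift [-0.0789, 0.1399, 0.0] turn [0.0, 0.0, 0.5739] dist 0.161
```

```bash
python3 - <<'E'
from h import *
c=load('w4');Q=cloud(c)
m=(np.hypot(Q[...,0]-.49,Q[...,1]-.2775)<.05)&(Q[...,2]<.1)&(c['depth']>0); q=Q[m]
t=q[q[:,2]>np.percentile(q[:,2],97)];print('dome top',t.mean(0),q[:,2].max(),'floor',np.percentile(q[:,2],10))
V=rot(-90)*Ro.from_euler('y',-30,degrees=True)
H=rot(-55)*Ro.from_euler('y',-12,degrees=True)
plan([((.51,.09,.2),rot(-22)),((.55,-.09,.19),H),((.60,-.25,.125),V)],p=np.array([.4902,.279,.2015]),R=rot(13.3))
E
```

```text
dome top [0.49123645 0.28175619 0.04415449] 0.045551373054359245 floor 0.002528998464473007
shift [-0.1885, -0.0242, 0.0015] turn [0.0, 0.0, 0.5883] dist 0.19
shift [-0.1519, 0.1045, 0.01] turn [0.0576, -0.1944, 0.548] dist 0.185
shift [-0.0362, 0.1597, 0.0741] turn [0.2099, -0.2906, 0.5468] dist 0.18
```

The dome top in the tub is at z ≈ 0.0455, against 0.046 expected, so it is on the floor. Now I'll go and look at the dial.

Emit:
{"api": "move_arm", "payload": {
  "motion": [
    [62, [-0.038, -0.005, 0], [0, 0, 0.118]],
    [62, [-0.075, -0.01, 0], [0, 0, 0.235]],
    [62, [-0.113, -0.015, 0.001], [0, 0, 0.353]],
    [62, [-0.151, -0.019, 0.001], [0, 0, 0.471]],
    [62, [-0.188, -0.024, 0.001], [0, 0, 0.588]]
  ]
}}

```text
clock: 10.1
position: [0.51, 0.089, 0.2002]
ee_rot: [-2.608, -1.751, 0.001]
ft_force: [0.5, 0.8, 0.5]
finger_gap: 0.0624
finger_force: 0.0
```

Emit:
{"api": "move_arm", "payload": {
  "motion": [
    [62, [-0.03, 0.021, 0.002], [0.012, -0.039, 0.11]],
    [62, [-0.061, 0.042, 0.004], [0.023, -0.078, 0.219]],
    [62, [-0.091, 0.063, 0.006], [0.035, -0.117, 0.329]],
    [62, [-0.122, 0.084, 0.008], [0.046, -0.156, 0.438]],
    [62, [-0.152, 0.104, 0.01], [0.058, -0.194, 0.548]]
  ]
}}

```text
clock: 10.6
position: [0.5496, -0.0908, 0.1901]
ee_rot: [2.924, 0.915, -0.31]
ft_force: [0.2, -0.8, 0.4]
finger_gap: 0.0626
finger_force: 0.0
```

Emit:
{"api": "move_arm", "payload": {
  "motion": [
    [62, [-0.007, 0.032, 0.015], [0.042, -0.058, 0.109]],
    [62, [-0.014, 0.064, 0.03], [0.084, -0.116, 0.219]],
    [62, [-0.022, 0.096, 0.044], [0.126, -0.174, 0.328]],
    [62, [-0.029, 0.128, 0.059], [0.168, -0.232, 0.437]],
    [62, [-0.036, 0.16, 0.074], [0.21, -0.291, 0.547]]
  ]
}}

```text
clock: 11.1
position: [0.6003, -0.2503, 0.1244]
ee_rot: [-3.032, 0.006, 0.818]
ft_force: [-0.4, 0.4, -0.4]
finger_gap: 0.0619
finger_force: 0.0
```

Emit:
{"api": "move_arm", "payload": {
  "motion": [
    [62, [0, 0, 0], [0, 0, 0]],
    [62, [0, 0, 0], [0, 0, 0]],
    [62, [0, 0, 0], [0, 0, 0]]
  ]
}}

```text
clock: 11.4
position: [0.5997, -0.2484, 0.1259]
ee_rot: [-3.033, -0.003, 0.814]
ft_force: [0.8, -0.7, -0.1]
finger_gap: 0.062
finger_force: 0.0
```

```bash
python3 - <<'E'
from h import *
c=cap('wrist','w5');s=sense();print(s['position'],s['ee_rot'],s['clock'])
E
```

```text
[ 0.60003373 -0.24813997  0.12681573] [-3.03441872 -0.00327216  0.81279219] 11.45
```

View pics/w5.png

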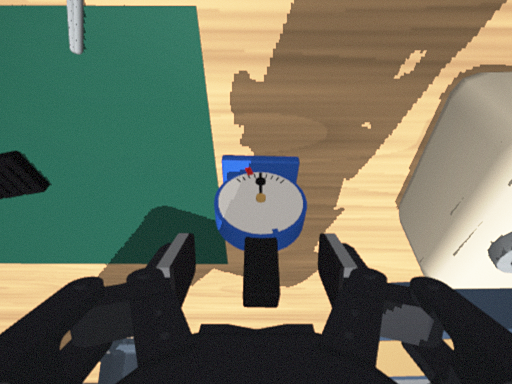

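The dial is upside down in view: pivot (261,198), pointer straight at (260,181), red mark at (249,171) on the +y side, handle at (262,272). Now I'll measure the mark angle and the gauge pose.

```bash
python3 - <<'E'
from h import *
c=load('w5');h=cv2.cvtColor(c['frame'],cv2.COLOR_RGB2HSV);H,S,V=[h[...,i].astype(int) for i in range(3)]
o=-c['R'].T@c['t']
def onx(u,v,x):
    d=c['R'].T@np.array([(u-c['cx'])/c['fx'],(v-c['cy'])/c['fy'],1]); return o+d*(x-o[0])/d[0]
box=np.zeros(H.shape,bool);box[155:245,210:312]=1
red=box&((H<8)|(H>172))&(S>120)&(V>90); ur=np.argwhere(red).mean(0)[::-1]
br=box&(H>8)&(H<25)&(S>60)&(np.abs(np.mgrid[:384,:512][0]-198)<8)&(np.abs(np.mgrid[:384,:512][1]-261)<8); ub=np.argwhere(br).mean(0)[::-1]
dk=box&(V<60)&(np.mgrid[:384,:512][0]<195)&(np.abs(np.mgrid[:384,:512][1]-261)<10); ud=np.argwhere(dk).mean(0)[::-1]
print(ur,red.sum(),ub,br.sum(),ud,dk.sum())
for x in(.556,.558,.560):
    m,p,d=onx(*ur,x),onx(*ub,x),onx(*ud,x)
    for n,q in(('mark',m),('dark',d)): 
        w=q-p;print(x,n,'pivot',p.round(4),'r',np.hypot(w[1],w[2]).round(4),'ang',np.arctan2(w[1],-w[2]).round(3))
# white dial ellipse & sole & handle
wh=box&(S<60)&(V>120);k,l,st,ce=cv2.connectedComponentsWithStats(wh.astype(np.uint8));i=1+np.argmax(st[1:,4])
cn=max(cv2.findContours((l==i).astype(np.uint8),0,1)[0],key=len);e=cv2.fitEllipse(cv2.convexHull(cn));print('ell',e,onx(*e[0],.555))
bl=box&(H>100)&(H<130)&(S>130)&(np.mgrid[:384,:512][0]<170)
vu=np.argwhere(bl);W=np.array([ray(c,u,v,.01)[:2] for v,u in vu]);top=[(u,vu[vu[:,1]==u][:,0].min()) for u in range(226,296)]
T=np.array([ray(c,u,v-.5,.01)[:2] for u,v in top]);f=np.polyfit(T[:,1],T[:,0],1);print('front edge x=',f,'yaw deg',np.degrees(np.arctan(-f[0])),'y range',W[:,1].min(),W[:,1].max(),'front x at mid',np.polyval(f,W[:,1].mean()))
Q=cloud(c);hm=(V<60)&(Q[...,2]>.12)&(Q[...,2]<.14)&(abs(Q[...,0]-.544)<.03)&(abs(Q[...,1]+.25)<.03);q=Q[hm];print('handle top',hm.sum(),q.min(0),q.max(0))
E
```

```text
[248.75675676 171.05405405] 37 [260.46341463 197.20731707] 82 [260.12345679 181.96296296] 81
0.556 mark pivot [ 0.556  -0.2509  0.0466] r 0.0343 ang 0.303
0.556 dark pivot [ 0.556  -0.2509  0.0466] r 0.0184 ang 0.008
0.558 mark pivot [ 0.558  -0.2509  0.0486] r 0.0339 ang 0.303
0.558 dark pivot [ 0.558  -0.2509  0.0486] r 0.0182 ang 0.008
0.56 mark pivot [ 0.56   -0.2508  0.0505] r 0.0335 ang 0.303
0.56 dark pivot [ 0.56   -0.2508  0.0505] r 0.0179 ang 0.008
ell ((260.1980285644531, 202.7435302734375), (61.96982955932617, 84.67644500732422), 93.10551452636719) [ 0.555      -0.25065637  0.05188119]
front edge x= [0.02395199 0.57598808] yaw deg -1.3720856382621722 y range -0.284597798195518 -0.21652543011816355 front x at mid 0.569996634130055
handle top 915 [ 0.5356255  -0.26172922  0.12001046] [ 0.55592096 -0.23912955  0.13042406]
```

```bash
python3 - <<'E'
from h import *
p=np.array([.6,-.2500,.1255]);R=Ro.from_rotvec(sense()['ee_rot'])
h=Ro.from_euler('y',-15,degrees=True)
plan([((.60,-.25,.20),rot(-91)*h)],p,R)
plan([((.546,-.25,.19),rot(-91)),((.546,-.25,.092),rot(-91))],np.array([.60,-.25,.2]),rot(-91)*h)
E
```

```text
shift [-0.0372, -0.0001, -0.0645] turn [0.0065, 0.2498, 0.0174] dist 0.075
shift [-0.0496, 0.0009, 0.0236] turn [0.0, 0.25, 0.0] dist 0.055
shift [0.0, 0.0, 0.098] turn [0.0, 0.0, 0.0] dist 0.098
```

Emit:
{"api": "move_arm", "payload": {
  "motion": [
    [62, [-0.018, 0, -0.032], [0.003, 0.125, 0.009]],
    [62, [-0.037, 0, -0.064], [0.006, 0.25, 0.017]],
    [62, [-0.037, 0, -0.064], [0.006, 0.25, 0.017]]
  ]
}}

```text
clock: 11.75
position: [0.6012, -0.2498, 0.2088]
ee_rot: [3.112, -0.029, -0.39]
ft_force: [0.2, -1.4, 1.1]
finger_gap: 0.0617
finger_force: 0.0
```

Emit:
{"api": "move_arm", "payload": {
  "motion": [
    [62, [-0.025, 0, 0.012], [0, 0.125, 0]],
    [62, [-0.05, 0.001, 0.024], [0, 0.25, 0]],
    [62, [-0.05, 0.001, 0.024], [0, 0.25, 0]],
    [62, [-0.05, 0.001, 0.024], [0, 0.25, 0]]
  ]
}}

```text
clock: 12.15
position: [0.543, -0.2473, 0.1908]
ee_rot: [-3.141, 0.028, 0.003]
ft_force: [0.9, -1.0, 0.1]
finger_gap: 0.0619
finger_force: 0.0
```

```bash
python3 - <<'E'
from h import *
s=sense();print(s['position'],s['clock'])
plan([((.546,-.25,.14),rot(-91)),((.546,-.25,.092),rot(-91))])
E
```

```text
[ 0.54299461 -0.2473302   0.19081975] 12.15
shift [0.0031, 0.0026, 0.0508] turn [-0.0001, 0.0017, -0.0006] dist 0.051
shift [0.0, 0.0, 0.048] turn [0.0, 0.0, 0.0] dist 0.048
```

Emit:
{"api": "move_arm", "payload": {
  "motion": [
    [62, [0.001, 0.001, 0.03], [0, 0, 0]],
    [62, [0.001, 0.001, 0.06], [0, 0, 0]],
    [62, [0.001, 0.001, 0.085], [0, 0, 0]],
    [62, [0.001, 0.001, 0.099], [0, 0, 0]],
    [62, [0.001, 0.001, 0.099], [0, 0, 0]]
  ]
}}

```text
clock: 12.65
position: [0.5472, -0.25, 0.0895]
ee_rot: [-3.141, 0.027, 0.003]
ft_force: [-0.2, 0.1, -0.9]
finger_gap: 0.0617
finger_force: 0.0
```

Emit:
{"api": "move_arm", "payload": {
  "motion": [
    [15, [0, 0, 0], [0, 0, 0]],
    [15, [0, 0, 0], [0, 0, 0]],
    [15, [0, 0, 0], [0, 0, 0]],
    [15, [0, 0, 0], [0, 0, 0]],
    [15, [0, 0, 0], [0, 0, 0]]
  ]
}}

```text
clock: 13.15
position: [0.5478, -0.2515, 0.0922]
ee_rot: [3.139, -0.03, 0.004]
ft_force: [0.0, -1.1, 5.4]
finger_gap: 0.0229
finger_force: 59.7
```

Emit:
{"api": "move_arm", "payload": {
  "motion": [
    [15, [0, 0, 0], [0, 0, 0]],
    [15, [0, 0, 0], [0, 0, 0]],
    [15, [0, 0, 0], [0, 0, 0]]
  ]
}}

```text
clock: 13.45
position: [0.5478, -0.2515, 0.0922]
ee_rot: [3.139, -0.03, 0.004]
ft_force: [0.3, -0.8, 6.4]
finger_gap: 0.0237
finger_force: 59.7
```

```bash
python3 - <<'E'
from h import *
s=sense();print(s['position'],s['ee_rot'],s['ft_force'],s['finger_gap'],s['clock'],(Ro.from_rotvec(s['ee_rot'])).as_matrix().round(4))
a=load('s0');print(a['fx'],a['R'][2])
E
```

```text
[ 0.54777072 -0.25148728  0.09220375] [ 3.1388526  -0.0295975   0.00445505] [ 0.33886692 -0.75753089  6.4458691 ] 0.023664728505283627 13.45 [[ 0.9998 -0.0189  0.0028]
 [-0.0189 -0.9998 -0.0026]
 [ 0.0029  0.0026 -1.    ]]
371.36517778862907 [-0.40118926 -0.73715321 -0.5437392 ]
```

```bash
python3 - <<'E'
from h import *
p=np.array([.547,-.2505,.091]);
T=Ro.from_euler('x',-.325)
plan([((.547,-.25,.24),rot(-91)),((.60,-.07,.29),rot(-76)),((.66,.12,.34),rot(-61)),((.71,.29,.39),rot(-48)),((.72,.36,.405),rot(-48)*T)],p,rot(-91))
E
```

```text
shift [-0.0, -0.0005, -0.149] turn [0.0, 0.0, 0.0] dist 0.149
shift [0.0499, -0.1809, -0.05] turn [0.0, 0.0, -0.25] dist 0.194
shift [0.1042, -0.1698, -0.05] turn [0.0, 0.0, -0.25] dist 0.205
shift [0.1261, -0.1244, -0.05] turn [0.0, 0.0, -0.2167] dist 0.184
shift [0.0543, -0.0453, -0.015] turn [-0.3104, -0.0, 0.0] dist 0.072
```

Emit:
{"api": "move_arm", "payload": {
  "motion": [
    [15, [0, 0, -0.01], [0, 0, 0]],
    [15, [0, 0, -0.04], [0, 0, 0]],
    [15, [0, 0, -0.08], [0, 0, 0]],
    [15, [0, 0, -0.12], [0, 0, 0]],
    [15, [0, 0, -0.149], [0, 0, 0]]
  ]
}}

```text
clock: 13.95
position: [0.5466, -0.2504, 0.2421]
ee_rot: [3.14, -0.029, 0.001]
ft_force: [0.7, -1.0, -1.5]
finger_gap: 0.0233
finger_force: 59.1
```

Emit:
{"api": "move_arm", "payload": {
  "motion": [
    [15, [0.01, -0.036, -0.01], [0, 0, -0.05]],
    [15, [0.02, -0.072, -0.02], [0, 0, -0.1]],
    [15, [0.03, -0.109, -0.03], [0, 0, -0.15]],
    [15, [0.04, -0.145, -0.04], [0, 0, -0.2]],
    [15, [0.05, -0.181, -0.05], [0, 0, -0.25]]
  ]
}}

```text
clock: 14.45
position: [0.5991, -0.0687, 0.2896]
ee_rot: [-3.118, -0.384, 0.004]
ft_force: [0.5, -0.3, -2.0]
finger_gap: 0.0232
finger_force: 59.3
```

Emit:
{"api": "move_arm", "payload": {
  "motion": [
    [15, [0.021, -0.034, -0.01], [0, 0, -0.05]],
    [15, [0.042, -0.068, -0.02], [0, 0, -0.1]],
    [15, [0.063, -0.102, -0.03], [0, 0, -0.15]],
    [15, [0.083, -0.136, -0.04], [0, 0, -0.2]],
    [15, [0.104, -0.17, -0.05], [0, 0, -0.25]]
  ]
}}

```text
clock: 14.95
position: [0.6591, 0.1212, 0.3393]
ee_rot: [-3.041, -0.788, 0.005]
ft_force: [1.2, -0.4, -2.3]
finger_gap: 0.0231
finger_force: 59.4
```

Emit:
{"api": "move_arm", "payload": {
  "motion": [
    [15, [0.025, -0.025, -0.01], [0, 0, -0.043]],
    [15, [0.05, -0.05, -0.02], [0, 0, -0.087]],
    [15, [0.076, -0.075, -0.03], [0, 0, -0.13]],
    [15, [0.101, -0.1, -0.04], [0, 0, -0.173]],
    [15, [0.126, -0.124, -0.05], [0, 0, -0.217]]
  ]
}}

```text
clock: 15.45
position: [0.7095, 0.2905, 0.3888]
ee_rot: [2.932, 1.128, -0.006]
ft_force: [1.6, -0.4, -0.7]
finger_gap: 0.0235
finger_force: 59.4
```

Emit:
{"api": "move_arm", "payload": {
  "motion": [
    [15, [0.014, -0.011, -0.004], [-0.078, 0, 0]],
    [15, [0.027, -0.023, -0.008], [-0.155, 0, 0]],
    [15, [0.041, -0.034, -0.011], [-0.233, 0, 0]],
    [15, [0.054, -0.045, -0.015], [-0.31, 0, 0]],
    [15, [0.054, -0.045, -0.015], [-0.31, 0, 0]]
  ]
}}

```text
clock: 15.95
position: [0.7174, 0.3637, 0.4023]
ee_rot: [2.644, 1.024, 0.162]
ft_force: [-0.3, 0.3, -2.2]
finger_gap: 0.0231
finger_force: 59.7
```

Emit:
{"api": "move_arm", "payload": {
  "motion": [
    [15, [0, 0, 0], [0, 0, 0]],
    [15, [0, 0, 0], [0, 0, 0]],
    [15, [0, 0, 0], [0, 0, 0]],
    [15, [0, 0, 0], [0, 0, 0]],
    [15, [0, 0, 0], [0, 0, 0]]
  ]
}}

```text
clock: 16.45
position: [0.7208, 0.3577, 0.4043]
ee_rot: [2.646, 1.013, 0.165]
ft_force: [-0.5, -0.3, -2.4]
finger_gap: 0.0236
finger_force: 59.7
```

Emit:
{"api": "move_arm", "payload": {
  "motion": [
    [15, [0, 0, 0], [0, 0, 0]],
    [15, [0, 0, 0], [0, 0, 0]],
    [15, [0, 0, 0], [0, 0, 0]],
    [15, [0, 0, 0], [0, 0, 0]],
    [15, [0, 0, 0], [0, 0, 0]]
  ]
}}

```text
clock: 16.95
position: [0.7203, 0.3588, 0.4041]
ee_rot: [2.646, 1.015, 0.165]
ft_force: [-0.6, -0.1, -2.8]
finger_gap: 0.0233
finger_force: 59.7
```

```bash
python3 - <<'E'
from h import *
s=sense();print(s['position'],s['ee_rot'],s['ft_force'],s['finger_gap'],s['clock'])
M=Ro.from_rotvec(s['ee_rot']).as_matrix();print(M.round(3))
c=cap('scene','s1')
d=s['position']+M[:,2]*.043+M[:,0]*.013; q=c['R']@d+c['t'];u,v=int(c['fx']*q[0]/q[2]+c['cx']),int(c['fy']*q[1]/q[2]+c['cy']);print(u,v,q[2])
k=c['frame'][max(v-45,0):v+45,max(u-50,0):u+50];cv2.imwrite('pics/c2.png',cv2.resize(k,None,fx=6,fy=6,interpolation=2)[:,:,::-1])
E
```

```text
[0.72033427 0.35883387 0.40407029] [2.64556679 1.01483316 0.16514036] [-0.59985133 -0.06773015 -2.77305019] 0.023343473718926453 16.95
[[ 0.744  0.634  0.213]
 [ 0.669 -0.705 -0.238]
 [-0.001  0.319 -0.948]]
354 210 0.3800216729223277
```

View pics/c2.png

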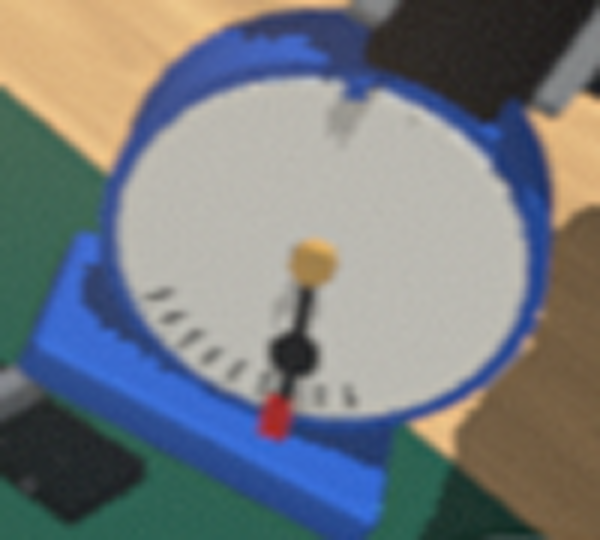

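The held gauge is clear. Pivot (313,262), pointer blob (293,355), red mark (275,417) in crop pixels. The mark sits slightly to the −y side of the pointer line, so the tilt is a bit too large. Computing the exact residual.

```bash
python3 - <<'E'
from h import *
c=load('s1');s=sense();M=Ro.from_rotvec(s['ee_rot']).as_matrix();X=M[:,0]
G=np.c_[M[:,0],-M[:,1],-M[:,2]] # gauge axes
C=s['position']+M[:,2]*.0442
h=cv2.cvtColor(c['frame'],cv2.COLOR_RGB2HSV);H,S,V=[h[...,i].astype(int) for i in range(3)];yy,xx=np.mgrid[:384,:512]
box=(abs(xx-352)<35)&(abs(yy-215)<30)
o=-c['R'].T@c['t']
def on(u,v,d):
    r=c['R'].T@np.array([(u-c['cx'])/c['fx'],(v-c['cy'])/c['fy'],1]); k=((C+X*d-o)@X)/(r@X); return G.T@(o+r*k-C)
cen=lambda m:(np.argwhere(m).mean(0)[::-1],m.sum())
red=cen(box&((H<8)|(H>172))&(S>130)&(V>90)); hub=cen(box&(H>12)&(H<28)&(S>80)&(abs(xx-356)<6)&(abs(yy-209)<6)); blob=cen(box&(V<70)&(abs(xx-352.5)<5)&(abs(yy-224)<5))
sh=box&(V<90)&(abs(xx-352)<7)&(yy>209)&(yy<233)
print(red,hub,blob)
for d in(.011,.013,.015):
    r,p,b=[on(*k[0],d)[1:] for k in(red,hub,blob)]
    A=lambda w:np.arctan2(w[0],-w[1])
    print(d,'hub',p.round(4),'mark r',np.hypot(*(r-p)).round(4),'ang',A(r-p).round(3),'blob ang',A(b-p).round(3),'r',np.hypot(*(b-p)).round(4))
print('tilt',np.arcsin(M[2,1]))
E
```

```text
(array([349.58333333, 233.75      ]), np.int64(24)) (array([355.76595745, 208.34042553]), np.int64(47)) (array([352.56756757, 223.78378378]), np.int64(37))
0.011 hub [0.     0.0027] mark r 0.0338 ang 0.3 blob ang 0.327 r 0.02
0.013 hub [-0.0004  0.004 ] mark r 0.0336 ang 0.3 blob ang 0.327 r 0.0199
0.015 hub [-0.0008  0.0053] mark r 0.0334 ang 0.3 blob ang 0.327 r 0.0197
tilt 0.32469432156177336
```

The pointer reads 0.327 (tool tilt 0.325) and the mark 0.300, matching the first reading of 0.303. The target tilt is 0.30. Carrying it to above the horn.

```bash
cat >> h.py <<'E'
def goal(m=.30,yaw=12.5,hx=.5355,hy=.0208,up=0,L=.0922):
    R=rot(yaw-90)*Ro.from_euler('x',-m); M=R.as_matrix(); n=-M[:,2]
    return np.array([hx,hy,.022+up])+n*(.006+L)+M[:,0]*.0015,R
E
python3 - <<'E'
from h import *
q,Rg=goal(up=.05);print(q,goal()[0])
R0=rot(-48)*Ro.from_euler('x',-.325)
T=lambda h:rot(h)*Ro.from_euler('x',-.3)
plan([((.66,.23,.31),T(-58)),((.59,.12,.22),T(-68)),(q,Rg)],np.array([.72,.36,.405]),R0)
E
```

```text
[0.53068335 0.04945685 0.16581404] [0.53068335 0.04945685 0.11581404]
shift [-0.1316, 0.0232, 0.1081] turn [0.0238, -0.0512, 0.1586] dist 0.172
shift [-0.1177, 0.0271, 0.1026] turn [0.0, -0.0493, 0.1592] dist 0.158
shift [-0.0814, 0.0252, 0.0645] turn [0.0, -0.0468, 0.1513] dist 0.107
```

Emit:
{"api": "move_arm", "payload": {
  "motion": [
    [15, [-0.033, 0.006, 0.027], [0.006, -0.013, 0.04]],
    [15, [-0.066, 0.012, 0.054], [0.012, -0.026, 0.079]],
    [15, [-0.099, 0.017, 0.081], [0.018, -0.038, 0.119]],
    [15, [-0.132, 0.023, 0.108], [0.024, -0.051, 0.159]]
  ]
}}

```text
clock: 17.4
position: [0.6589, 0.2277, 0.3087]
ee_rot: [2.742, 0.783, 0.119]
ft_force: [1.2, -0.3, -1.6]
finger_gap: 0.0235
finger_force: 59.5
```

Emit:
{"api": "move_arm", "payload": {
  "motion": [
    [15, [-0.029, 0.007, 0.026], [0, -0.012, 0.04]],
    [15, [-0.059, 0.014, 0.051], [0, -0.025, 0.08]],
    [15, [-0.088, 0.02, 0.077], [0, -0.037, 0.119]],
    [15, [-0.118, 0.027, 0.103], [0, -0.049, 0.159]]
  ]
}}

```text
clock: 17.8
position: [0.5891, 0.1177, 0.2187]
ee_rot: [2.794, 0.54, 0.084]
ft_force: [0.3, -0.3, -2.2]
finger_gap: 0.0236
finger_force: 59.5
```

Emit:
{"api": "move_arm", "payload": {
  "motion": [
    [15, [-0.027, 0.008, 0.021], [0, -0.016, 0.05]],
    [15, [-0.054, 0.017, 0.043], [0, -0.031, 0.1]],
    [15, [-0.081, 0.025, 0.064], [0, -0.047, 0.151]],
    [15, [-0.081, 0.025, 0.064], [0, -0.047, 0.151]],
    [15, [-0.081, 0.025, 0.064], [0, -0.047, 0.151]]
  ]
}}

```text
clock: 18.3
position: [0.5309, 0.0482, 0.1653]
ee_rot: [2.827, 0.308, 0.048]
ft_force: [0.1, 0.3, -1.6]
finger_gap: 0.0232
finger_force: 59.7
```

Emit:
{"api": "move_arm", "payload": {
  "motion": [
    [15, [0, 0, 0], [0, 0, 0]],
    [15, [0, 0, 0], [0, 0, 0]],
    [15, [0, 0, 0], [0, 0, 0]],
    [15, [0, 0, 0], [0, 0, 0]],
    [15, [0, 0, 0], [0, 0, 0]]
  ]
}}

```text
clock: 18.8
position: [0.5304, 0.0488, 0.1652]
ee_rot: [2.826, 0.31, 0.047]
ft_force: [0.3, -0.1, -2.5]
finger_gap: 0.0231
finger_force: 59.7
```

```bash
python3 - <<'E'
from h import *
s=sense();print(s['position'],s['ft_force'],s['clock'],'tilt',np.arcsin(Ro.from_rotvec(s['ee_rot']).as_matrix()[2,1]))
plan([goal(up=.05),goal(up=.006)])
cap('wrist','w6');cap('scene','s2')
E
```

```text
[0.53042232 0.04881342 0.16523422] [ 0.29685703 -0.11233426 -2.45291417] 18.8 tilt 0.29983425683818943
shift [0.0004, -0.0004, -0.0007] turn [-0.0002, 0.0001, 0.0] dist 0.001
shift [0.0, -0.013, 0.042] turn [0.0, 0.0, 0.0] dist 0.044
```

View pics/w6.png

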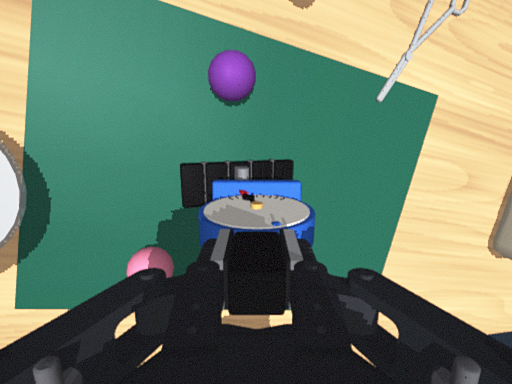

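The wrist view shows the +x end of the horn at (242,173), behind the sole's front edge (213–300, row 181), and the track's +x edge running (181,164)–(293,160). This gives a check of yaw and horn line before descending.

```bash
python3 - <<'E'
from h import *
c=load('w6');V=c['frame'].max(2).astype(int);S=cv2.cvtColor(c['frame'],cv2.COLOR_RGB2HSV)[...,1]
P=[]
for u in list(range(186,232))+list(range(252,290)):
    col=np.where(V[150:180,u]<48)[0]
    if len(col): P.append(ray(c,u,150+col[0]-.5,.012)[:2])
P=np.array(P);f=np.polyfit(P[:,1],P[:,0],1);r=P[:,0]-np.polyval(f,P[:,1]);k=abs(r)<.0015;f=np.polyfit(P[k,1],P[k,0],1)
print('edge yaw',np.degrees(np.arctan(-f[0])),k.sum(),'y ends',P[:,1].min(),P[:,1].max())
m=np.zeros(V.shape,bool);m[162:180,230:256]=(V[162:180,230:256]>75)&(S[162:180,230:256]<70);vu=np.argwhere(m);print(vu.min(0),vu.max(0),len(vu))
cu=(vu[:,1].min()+vu[:,1].max())/2; q=ray(c,cu,vu[:,0].mean(),.025);print('horn pt',q)
for yaw in(12.5,):
    t=np.radians(yaw);ey=np.array([-np.sin(t),np.cos(t)]);ex=np.array([np.cos(t),np.sin(t)]);w=q[:2]-[.5355,.0208];print('rel along x,y',w@ex,w@ey)
    w=np.array([.5355,np.nan]); d=(P[k]-[.5355,.0208]);print('edge off x',np.median(d@ex),'y ends',(d@ey).min(),(d@ey).max())
E
```

```text
edge yaw 11.83159681193429 65 y ends -0.027490852300022725 0.07678967604922818
[162 235] [179 251] 192
horn pt [0.54894996 0.02321411 0.025     ]
rel along x,y 0.01365365122802636 -0.0005542167979738707
edge off x 0.02284091708938073 y ends -0.0543922595723701 0.052245129225871996
```

All consistent: yaw 11.8–12.5°, horn line within 0.6 mm. Descending.

Emit:
{"api": "move_arm", "payload": {
  "motion": [
    [15, [0, -0.004, 0.014], [0, 0, 0]],
    [15, [0, -0.009, 0.028], [0, 0, 0]],
    [15, [0, -0.012, 0.038], [0, 0, 0]],
    [15, [0, -0.013, 0.041], [0, 0, 0]],
    [15, [0, -0.013, 0.041], [0, 0, 0]]
  ]
}}

```text
clock: 19.4
position: [0.5299, 0.0488, 0.1216]
ee_rot: [2.826, 0.309, 0.044]
ft_force: [-0.1, -1.1, -1.5]
finger_gap: 0.0231
finger_force: 59.6
```

Emit:
{"api": "move_arm", "payload": {
  "motion": [
    [15, [0, -0.0006, 0.002], [0, 0, 0]],
    [15, [0, -0.0006, 0.002], [0, 0, 0]],
    [15, [0, -0.0012, 0.004], [0, 0, 0]],
    [15, [0, -0.0012, 0.004], [0, 0, 0]]
  ]
}}

```text
clock: 19.8
position: [0.5301, 0.0488, 0.118]
ee_rot: [2.826, 0.309, 0.046]
ft_force: [0.6, -0.2, -2.5]
finger_gap: 0.0231
finger_force: 59.6
```

```bash
python3 - <<'E'
from h import *
s=sense();print(s['position'],s['ft_force'],s['clock'],'tilt',np.arcsin(Ro.from_rotvec(s['ee_rot']).as_matrix()[2,1]))
plan([goal()])
E
```

```text
[0.53009924 0.04879601 0.11795706] [ 0.62263004 -0.20062773 -2.51535077] 19.8 tilt 0.2997765981225384
shift [0.0007, -0.0011, 0.0019] turn [-0.0002, 0.0006, -0.0004] dist 0.002
```

Emit:
{"api": "move_arm", "payload": {
  "motion": [
    [15, [0, -0.0003, 0.001], [0, 0, 0]],
    [15, [0, -0.0003, 0.001], [0, 0, 0]],
    [15, [0, -0.0003, 0.001], [0, 0, 0]]
  ]
}}

```text
clock: 20.1
position: [0.5301, 0.0488, 0.1168]
ee_rot: [2.826, 0.309, 0.046]
ft_force: [0.1, 0.5, -2.5]
finger_gap: 0.0231
finger_force: 59.6
```

Emit:
{"api": "move_arm", "payload": {
  "motion": [
    [15, [0, -0.0002, 0.0007], [0, 0, 0]],
    [15, [0, -0.0002, 0.0007], [0, 0, 0]],
    [15, [0, -0.0002, 0.0007], [0, 0, 0]]
  ]
}}

```text
clock: 20.4
position: [0.5301, 0.0488, 0.1161]
ee_rot: [2.826, 0.309, 0.046]
ft_force: [0.1, 1.4, -2.1]
finger_gap: 0.0232
finger_force: 59.6
```

Emit:
{"api": "move_arm", "payload": {
  "motion": [
    [15, [0, -0.0001, 0.0005], [0, 0, 0]],
    [15, [0, -0.0001, 0.0005], [0, 0, 0]],
    [15, [0, -0.0001, 0.0005], [0, 0, 0]]
  ]
}}

```text
clock: 20.7
position: [0.5301, 0.0487, 0.1156]
ee_rot: [2.826, 0.309, 0.046]
ft_force: [-0.1, 0.2, -2.3]
finger_gap: 0.0231
finger_force: 59.6
```

Emit:
{"api": "move_arm", "payload": {
  "motion": [
    [15, [0, -0.0001, 0.0005], [0, 0, 0]],
    [15, [0, -0.0001, 0.0005], [0, 0, 0]],
    [15, [0, -0.0001, 0.0005], [0, 0, 0]]
  ]
}}

```text
clock: 21.0
position: [0.5302, 0.0487, 0.1154]
ee_rot: [2.826, 0.309, 0.046]
ft_force: [-0.7, 0.8, 2.1]
finger_gap: 0.023
finger_force: 60.2
```

Emit:
{"api": "move_arm", "payload": {
  "motion": [
    [15, [0, -0.0001, 0.0005], [0, 0, 0]],
    [15, [0, -0.0001, 0.0005], [0, 0, 0]],
    [15, [0, -0.0001, 0.0005], [0, 0, 0]]
  ]
}}

```text
clock: 21.3
position: [0.5303, 0.0487, 0.1154]
ee_rot: [2.826, 0.309, 0.047]
ft_force: [-2.2, 1.8, 5.9]
finger_gap: 0.0232
finger_force: 60.9
```

Emit:
{"api": "move_arm", "payload": {
  "motion": [
    [15, [0, -0.0001, 0.0004], [0, 0, 0]],
    [15, [0, -0.0001, 0.0004], [0, 0, 0]],
    [15, [0, -0.0001, 0.0004], [0, 0, 0]]
  ]
}}

```text
clock: 21.6
position: [0.5303, 0.0488, 0.1153]
ee_rot: [2.826, 0.309, 0.047]
ft_force: [-1.6, 2.3, 8.9]
finger_gap: 0.0229
finger_force: 61.1
```

Contact at the predicted height, with about 11 N of push. I'll ease to about 4 N, then let the pointer settle and verify.

Emit:
{"api": "move_arm", "payload": {
  "motion": [
    [15, [0, 0.0002, -0.0008], [0, 0, 0]],
    [15, [0, 0.0002, -0.0008], [0, 0, 0]],
    [15, [0, 0.0002, -0.0008], [0, 0, 0]],
    [15, [0, 0.0002, -0.0008], [0, 0, 0]],
    [15, [0, 0.0002, -0.0008], [0, 0, 0]]
  ]
}}

```text
clock: 22.1
position: [0.5303, 0.0487, 0.1154]
ee_rot: [2.826, 0.309, 0.046]
ft_force: [-0.5, 1.4, 5.6]
finger_gap: 0.0229
finger_force: 60.4
```

Emit:
{"api": "move_arm", "payload": {
  "motion": [
    [15, [0, 0, 0], [0, 0, 0]],
    [15, [0, 0, 0], [0, 0, 0]],
    [15, [0, 0, 0], [0, 0, 0]],
    [15, [0, 0, 0], [0, 0, 0]],
    [15, [0, 0, 0], [0, 0, 0]]
  ]
}}

```text
clock: 22.6
position: [0.5303, 0.0487, 0.1154]
ee_rot: [2.826, 0.309, 0.046]
ft_force: [-1.1, 1.3, 6.6]
finger_gap: 0.0234
finger_force: 60.4
```

```bash
python3 - <<'E'
from h import *
s=sense();print(s['position'],s['ft_force'],s['clock'],'tilt',np.arcsin(Ro.from_rotvec(s['ee_rot']).as_matrix()[2,1]))
a=cap('scene','s3');w=cap('wrist','w7')
A=cv2.resize(a['frame'][120:240,235:355],(480,480),interpolation=2);B=cv2.resize(w['frame'][150:250,190:330],None,fx=2.2,fy=2.2,interpolation=2)
o=np.zeros((480,480+B.shape[1],3),np.uint8);o[:,:480]=A;o[:B.shape[0],480:]=B;cv2.imwrite('pics/f.png',o[:,:,::-1])
E
```

```text
[0.53029615 0.048706   0.115367  ] [-1.08091335  1.31087755  6.60166147] 22.6 tilt 0.2999039487740976
```

View pics/f.png

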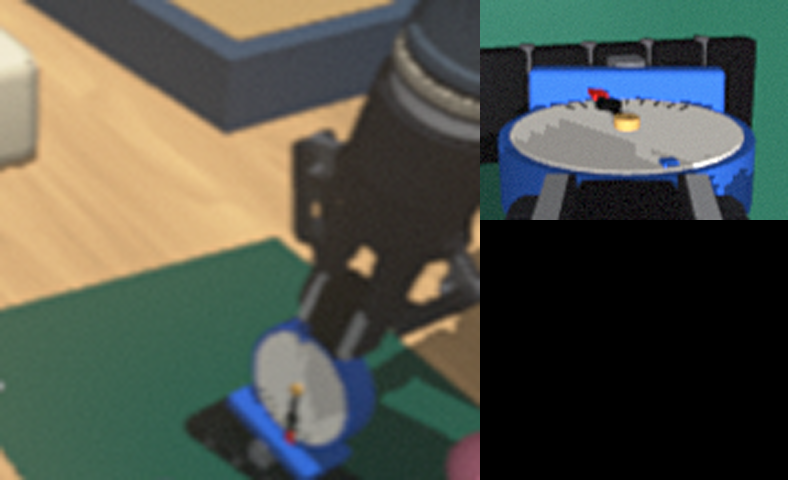

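The scene view shows the pointer running through the red mark at (291,437), and the wrist view shows the horn behind the middle of the sole. I'll lighten the push a little and hand in.

Emit:
{"api": "move_arm", "payload": {
  "motion": [
    [15, [0, 0.0001, -0.0005], [0, 0, 0]],
    [15, [0, 0.0001, -0.0005], [0, 0, 0]],
    [15, [0, 0.0001, -0.0005], [0, 0, 0]],
    [15, [0, 0.0001, -0.0005], [0, 0, 0]],
    [15, [0, 0.0001, -0.0005], [0, 0, 0]]
  ]
}}

```text
clock: 23.2
position: [0.5302, 0.0487, 0.1154]
ee_rot: [2.826, 0.309, 0.046]
ft_force: [-0.1, 1.4, 2.4]
finger_gap: 0.0233
finger_force: 60.2
```

Emit:
{"api": "move_arm", "payload": {
  "motion": [
    [15, [0, 0, 0], [0, 0, 0]],
    [15, [0, 0, 0], [0, 0, 0]],
    [15, [0, 0, 0], [0, 0, 0]],
    [15, [0, 0, 0], [0, 0, 0]],
    [15, [0, 0, 0], [0, 0, 0]]
  ]
}}

```text
clock: 23.7
position: [0.5301, 0.0487, 0.1154]
ee_rot: [2.826, 0.309, 0.046]
ft_force: [-0.2, 0.4, 1.6]
finger_gap: 0.0235
finger_force: 60.2
```

Contact is about 4 N, light and firm.

```bash
python3 -c "
from cell import *
print(sign_off())"
```

```text
the job is handed in; nothing more can be done
None
```

The job is handed in: the dome rests on the tub floor, and the gauge is held at a 0.30 rad tilt with its sole on the horn at about 4 N and its pointer on the red mark (measured at 0.300–0.303 rad), at 23.7 s; no verdict came back.

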